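Unlock the coppersmith's strongbox and hold up its shackle

ROBOT

A 7-joint arm with a two-finger parallel gripper is mounted at the origin on the work surface. World frame = base frame: x ahead of the robot, y to its left, z up, the work surface at z = 0. Lengths are in mm, angles in rad, forces in N, time in s.
With the tool pointing down it reaches from about 400 to 850 mm from the base axis. Payload 10.4 kg.
Tool frame: the origin (TCP) lies midway between the tips of the shut fingers; the grasp point (between the pads) lies 19 mm behind it; z points along the fingers, y is the direction in which the jaws open and shut (so a half turn about z gives the same grasp; the last joint's range is limited). The gripper opens to 85 mm and grips with 20 to 120 N. Pads are 22 mm wide; open, the fingers measure 114 mm over their backs; the gripper's body (76 mm by 85 mm) begins 54 mm behind the grasp point. The pads swing forward as they close: fully open they stand 13 mm farther back than shut.
Start: joints at [1.093, 0.332, -0.065, 1.46, 0.022, 1.35, -0.088], TCP at [274.575, -561.48, 231.338] pointing down, gripper open.
Joint ranges: [-2.6, 2.6], [-0.5, 2.12], [-1.47, 1.34], [0.16, 2.42], [-1.27, 4.41], [0.06, 2.06], [-2.6, 2.6]. Speed limits (rad/s): [2.22, 2.22, 2.79, 2.79, 3.14, 3.14, 3.14].

INTERFACE

Orientations are given as a unit quaternion [w, x, y, z].
In Python, from cell import * gives the robot as it stands. The module is installed in compiled form; this text tells all that it offers.
- The arm moves only by the tool move_arm, never from a script. Its argument "motion" is a list of rows, each a list of 4 numbers: the shift along the tool's x, y, z in cm, then the turn about the tool's z in degrees. In form: [[tx, ty, tz, yaw], ...]. A call has 1 to 12 rows; each row shifts and turns the commanded pose from where the row before left it, along the tool's axes as they then stand; what a row does not reach is not made up. A row lasts 1/10 s, in which the tool goes at most 50 mm and 8.59 degrees, less where a joint would pass 70% of its speed; a pose out of reach is approached as far as the arm can. A call with a gripper value outside its range is refused whole. "claw" is the opening, from -1 (shut) to 1 (fully open), set as the call begins (left out, the last holds). The fingers move at their own pace and stop on an object; "squeeze" is the grip in N (left out, the last holds). Time passes only in rows, so rows that do not move let the fingers close. It gives the time, the measured TCP pose, the force and the opening at its end, in the units of the state.
- sense(): the state, without advancing time (a new reading comes with each control period).
- get_image(name): name is "side" or "top"; returns a dict with "image" (480x640x3 uint8, blue, green, red), "fx", "fy", "cx", "cy" (pixels), "cam_to_world" (4x4, takes a point from camera to world coordinates). Camera axes: x right, y down, z forward; pixel columns grow to the right and rows downward; lengths in mm; the calibration is good to about 2 mm. A picture is of the moment at which its call begins. There is no depth.
- close_job(): hands the job in, once; it reports no verdict.
The state is a dict: "clock": time; "joint_positions": joint angles; "qd": joint speeds; "joint_efforts": joint torques, N m; "tool_pos": TCP position; "tcp_rot": TCP orientation; "wrist_force": force on the tool from outside, world axes, zero at the start; "moment": the same for the moment, N m; "finger_gap": opening from 0.0 (shut) to 1.0 (fully open).
Only numpy, scipy, OpenCV 4.12 (cv2) and the standard library are available. Lean on these libraries where they do the work, as an engineer would, in place of code of your own. Each camera call takes 0.05 s, during which the arm holds its last target.

TASK

Unlock the coppersmith's strongbox: take the red knob on the black star dial and turn the dial clockwise (seen from above), let the red knob pass the yellow pointer once, go on right round, and stop with the dial clicked in where the red knob meets the pointer for the second time. Then pull the steel U-shackle straight up out of the lid and finish while holding it up in the gripper, upright and still, with both its feet at least 4 cm above the lid. Leave the copper bowl, the copper band and the hammer alone.

Things in the scene. Friction and masses are not known exactly. Their poses are not given: they have to be found in the camera images.
- chest: Green steel strongbox with copper corners, 200 (x) x 300 (y) x 100 (z) mm, fixed to the bench. Origin: centre of its underside; z up; flat lid top at z 100 mm. In its frame: the dial's vertical axis at x 0, y -65 mm; the two 17 mm wide shackle holes, in a brass hasp strap, at x 0, y +15 and +75 mm. The shackle's legs reach 52 mm down into them, with 1.5 mm play.
- dial (a joint): Black star dial with 12 lobes, 92 mm across, top face 20 mm above the lid. Value in rad, growing clockwise from above, -0.2 to 9.6; starts at 0 to 1.57. It clicks and settles every 0.5236 (30 degrees), at whole multiples; up to 0.25 N m turns it over a lobe. The red knob stands at the angle 0.524 - value from the chest's +x axis (counter-clockwise positive), so meets the pointer at 2.094 and 8.378.
- pointer (a point): Tip of the yellow pointer on the lid, at the dial's -y side (x 0, y -107 mm in the chest's frame). It is a spring pawl that clicks into the valleys between the dial's lobes. A gate under the lid, picked up only after nearly a full turn, frees the shackle at 8.378; 0.2 rad too far locks again: then turn back to 0 and start over. While locked the shackle lifts 3 mm and is held fast.
- knob_mid (a point): Point on the red knob's axis at the height to grip it, 42 mm above the lid, 14 mm below its top. The knob is an upright cylinder 13 mm in diameter and 36 mm tall on the dial's top face, 32 mm from the dial's axis. It spins freely on its own axis, so a gripper can hold it and carry it round the circle without turning the wrist.
- shackle: Loose U-shaped shackle of 14 mm round steel bar, 127 mm tall, 74 mm wide, about 0.36 kg. Origin: midway between the undersides of its two feet; z up towards the bow; legs at y -30 and +30 mm. At start parallel to the chest, origin at x 0, y +45, z +48 mm in the chest's frame, the bow's upper edge 75 mm above the lid. Once unlocked it slides out freely.
- shackle_bow (a point): Middle of the bar of the shackle's bow, on its centre line, 120 mm above the shackle's origin (68 mm above the lid at the start). The straight part of the bar is 32 mm long along the shackle's y and 14 mm thick: grip it from above with the fingers closing along the shackle's x.
- shackle_foot (a point): The point midway between the undersides of the shackle's two feet (the same point as its origin); it is 52 mm below the lid top at the start.
- bowl: Copper bowl, 112 mm across and 50 mm tall, beside the strongbox's +y end; leave alone. Origin: centre of its underside.
- band: Copper ring band, 100 mm across and 45 mm tall, beside the strongbox's -y end; leave alone. Origin: centre of its underside.
- hammer: Hammer lying on the bench along the strongbox's far (+x) side, about 0.17 m from its middle; leave alone. Origin: underside, its length along its x axis.
Things that resemble listed ones, but are neither listed nor needed, are in the scene too. Leave any brown or pink look-alike of the shackle alone.

How it is judged:
By the outcome, as a careful person would: the job done as asked, in the order asked, and still so for the second after the job is handed in, while the arm keeps its last pose, push and grip.
It also fails if it takes over 61 s, if anything falls off the work surface, if the arm or the gripper's body presses on something with over 40 N, if the wrist force passes 120 N, or if a joint passes its speed limit or range.

## Working session

There is one attempt and no reset: what is moved stays moved. The work goes in short steps, Python scripts to look and compute and a tool call to move; the robot and the scene stay as the last step left them, time stands still between calls to the robot, and variables do not carry over. Pictures are saved under pics/ and viewed, and the job is handed in when it is done.

Besides the shell and the picture viewer there is one more tool, called as name(argument=value, ...) on one line, values as JSON. move_arm: Moves the arm, as the interface text tells. Its arguments: {"type":"object","properties":{"motion":{"type":"array","items":{"type":"array","items":{"type":"number"}}},"claw":{"type":"number"},"squeeze":{"type":"number"}},"required":["motion"]}

```bash
mkdir -p pics; python3 - <<'E'
from cell import *
import cv2,numpy as np
s=sense();print({k:np.round(v,3).tolist() for k,v in s.items()})
for n in("top","side"):
    d=get_image(n);cv2.imwrite(f"pics/{n}0.png",d["image"]);print(n,d["fx"],d["fy"],d["cx"],d["cy"],np.round(d["cam_to_world"],4).tolist())
E
```

```text
{'clock': 0.0, 'joint_positions': [1.093, 0.333, -0.065, 1.461, 0.022, 1.35, -0.088], 'qd': [-0.0, 0.0, -0.001, 0.0, -0.0, -0.001, 0.001], 'joint_efforts': [-0.001, -62.545, 0.048, -39.16, 0.016, 0.01, 0.0], 'tool_pos': [274.356, -561.128, 230.482], 'tcp_rot': [-0.001, 0.974, 0.225, -0.0], 'wrist_force': [-0.376, -0.457, -0.292], 'moment': [-0.051, -0.016, 0.019], 'finger_gap': 0.999}
top 619.9885239183042 619.9885239183042 317.0070346949142 245.40077820808435 [[0.0296, -0.9955, 0.0905, 453.5691], [-0.9995, -0.0307, -0.01, 60.5986], [0.0127, -0.0902, -0.9958, 1286.7488], [0.0, 0.0, 0.0, 1.0]]
side 502.5618461098298 502.5618461098298 324.6617729967595 236.12088738850454 [[-0.9745, -0.1752, 0.1401, 403.8406], [-0.2238, 0.7156, -0.6616, 727.3721], [0.0157, -0.6761, -0.7366, 848.7583], [0.0, 0.0, 0.0, 1.0]]
```

View pics/top0.png

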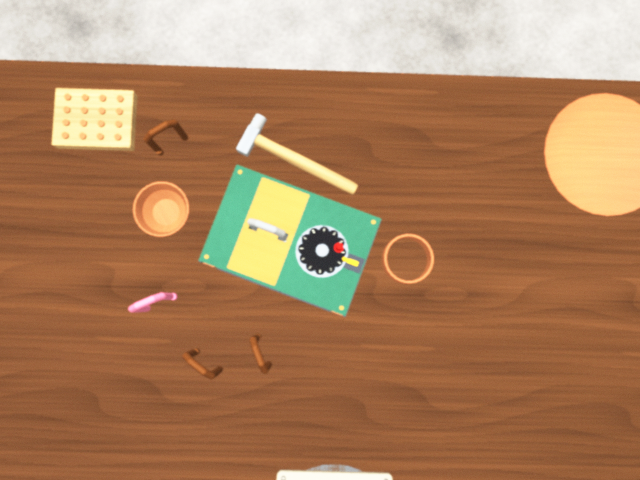

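View pics/side0.png

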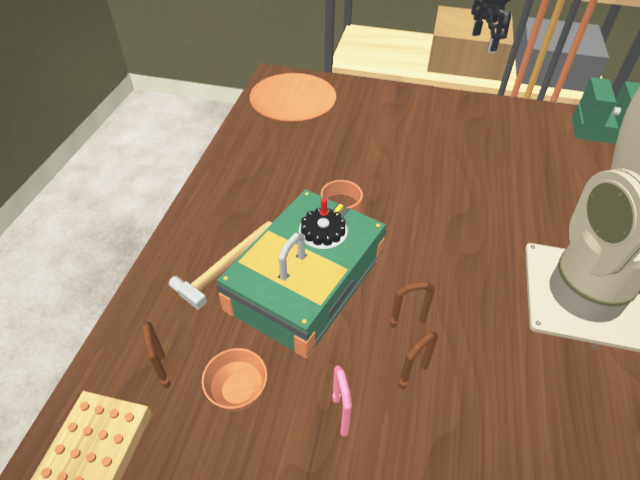

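The top view shows the chest around (290,240), with the dial at (322,250), the red knob at (339,248), the pointer at (350,262) and the shackle at (268,230). The chest is turned about -20°. Next I'll measure all of these.

```bash
cat > h.py <<'E'
from cell import *
import cv2,numpy as np
def ray(d,u,v):
    T=np.array(d["cam_to_world"]);r=T[:3,:3]@np.array([(u-d["cx"])/d["fx"],(v-d["cy"])/d["fy"],1.]);return T[:3,3],r
def onz(d,u,v,z):
    o,r=ray(d,u,v);return o+r*(z-o[2])/r[2]
def proj(d,p):
    T=np.array(d["cam_to_world"]);c=T[:3,:3].T@(np.array(p,float)-T[:3,3]);return d["fx"]*c[0]/c[2]+d["cx"],d["fy"]*c[1]/c[2]+d["cy"]
def tri(d1,p1,d2,p2):
    o1,r1=ray(d1,*p1);o2,r2=ray(d2,*p2)
    a,b=np.linalg.lstsq(np.stack([r1,-r2],1),o2-o1,rcond=None)[0]
    A,B=o1+a*r1,o2+b*r2;return (A+B)/2,np.linalg.norm(A-B)
def blobs(d,lo,hi,mn=8):
    m=cv2.inRange(cv2.cvtColor(d["image"],cv2.COLOR_BGR2HSV),lo,hi)
    n,l,s,c=cv2.connectedComponentsWithStats(m)
    return m,[(s[i].tolist(),np.round(c[i],1).tolist()) for i in range(1,n) if s[i,4]>=mn]
E
python3 - <<'E'
from h import *
t=get_image("top");s=get_image("side")
for n,d in(("top",t),("side",s)):
    m,b=blobs(d,(0,200,120),(5,255,255),8);print(n,"red",b)
    m2,b=blobs(d,(26,150,180),(34,255,255),8);print(n,"yel",b)
    b0=d["image"]
    crop=b0[150:330,180:400] if n=="top" else b0[170:360,200:400]
    cv2.imwrite(f"pics/{n}1.png",cv2.resize(crop,None,fx=3,fy=3,interpolation=cv2.INTER_CUBIC))
m,b=blobs(t,(70,80,40),(95,255,200),50)
m[:150]=0;m[330:]=0;m[:,:180]=0;m[:,400:]=0
cn=np.concatenate([c for c in cv2.findContours(m,cv2.RETR_EXTERNAL,cv2.CHAIN_APPROX_NONE)[0] if len(c)>20])
r=cv2.minAreaRect(cn);bx=cv2.boxPoints(r);print(r,bx)
P=np.array([onz(t,*q,100) for q in bx]);print(P.round(1),[np.linalg.norm(P[i]-P[i-1]).round(1) for i in range(4)],P.mean(0))
for i in range(4):
    e=P[i]-P[i-1];print(np.degrees(np.arctan2(e[1],e[0])))
E
```

```text
top red [([334, 244, 9, 8, 52], [338.0, 247.4])]
top yel [([342, 257, 16, 9, 67], [350.1, 261.2])]
side red []
side yel [([335, 205, 7, 7, 17], [338.3, 208.2])]
((289.7168884277344, 239.5252227783203), (155.99832153320312, 103.21627044677734), 20.67442512512207) [[198.52013 260.2717 ]
 [234.96135 163.7024 ]
 [380.91364 218.77875]
 [344.4724  315.34805]]
[[525.9 274.4 100. ]
 [715.7 212.7 100. ]
 [616.8 -73.2 100. ]
 [429.4  -7.6 100. ]] [np.float64(298.1), np.float64(199.7), np.float64(302.5), np.float64(198.6)] [571.95845985 101.58045548 100.        ]
71.10781307622565
-18.02268739273491
-109.08343140308287
160.69381509563598
```

```bash
ls pics
```

```text
side0.png
side1.png
top0.png
top1.png
```

View pics/top1.png

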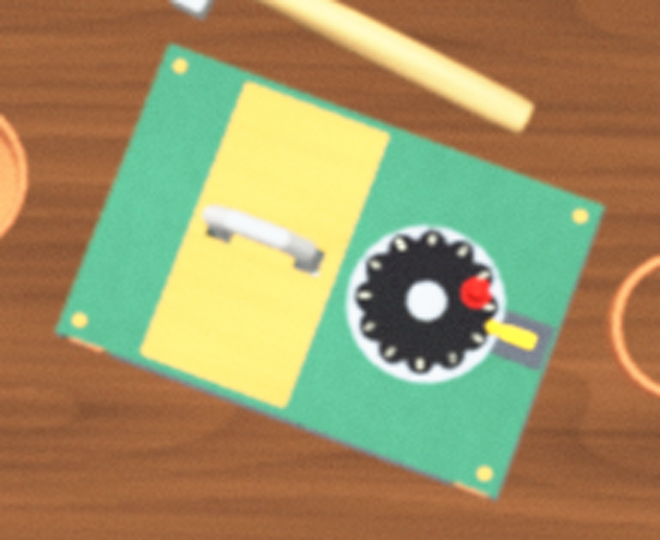

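View pics/side1.png

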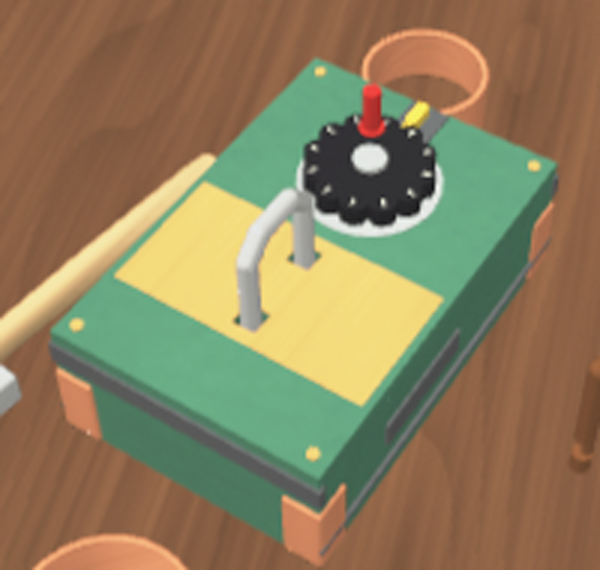

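```bash
python3 - <<'E'
from h import *
t=get_image("top");s=get_image("side")
out={}
for n,d,approx in(("top",t,[(240,172),(373.3,222),(341.3,307.7),(206.3,256.7)]),("side",s,[(225.7,278.3),(306.7,193.7),(378,225.3),(304.3,321.3)])):
    g=d["image"].astype(int); L=[]
    for a in approx:
        x,y=map(round,a);w=g[y-5:y+6,x-5:x+6]
        k=np.clip(w[:,:,2]-110 if n=="top" else w[:,:,2]-130,0,None).astype(float)
        yy,xx=np.mgrid[y-5:y+6,x-5:x+6];L.append(((k*xx).sum()/k.sum(),(k*yy).sum()/k.sum()))
    L=np.array(L);out[n]=L;P=np.array([onz(d,*q,100.5) for q in L])
    print(n,L.round(1).tolist(),P.round(1).tolist(),"mean",P.mean(0).round(1))
    e=(P[0]+P[3]-P[1]-P[2]);f=(P[0]+P[1]-P[2]-P[3]);print("yaw",np.degrees(np.arctan2(-e[0],e[1])),np.degrees(np.arctan2(f[1],f[0])),np.linalg.norm(e)/2,np.linalg.norm(f)/2)
Pt=[tri(t,out["top"][i],s,out["side"][i]) for i in range(4)];print([(p.round(1).tolist(),round(r,1)) for p,r in Pt])
g=s["image"].astype(int);m=((g[:,:,2]>130)&(g[:,:,1]<60)&(g[:,:,0]<70)).astype(np.uint8)
n,l,st,c=cv2.connectedComponentsWithStats(m);print(st[1:].tolist(),c[1:])
g=t["image"].astype(int);m=((g[:,:,2]>150)&(g[:,:,1]<70)&(g[:,:,0]<70)).astype(np.uint8)
n,l,st,c=cv2.connectedComponentsWithStats(m);print(st[1:].tolist(),c[1:])
E
```

```text
top [[239.6, 171.4], [373.1, 221.5], [340.5, 308.4], [205.8, 256.7]] [[700.8, 203.0, 100.5], [611.0, -58.1, 100.5], [442.4, 0.4, 100.5], [533.1, 260.8, 100.5]] mean [571.8 101.5 100.5]
yaw -19.094193098124887 -19.08397821883728 275.96125561598325 177.93472680602656
side [[225.0, 277.7], [306.4, 192.7], [377.6, 224.7], [303.8, 320.8]] [[703.6, 202.5, 100.5], [614.0, -61.1, 100.5], [447.0, -2.0, 100.5], [536.6, 259.9, 100.5]] mean [575.3  99.8 100.5]
yaw -18.835754187604977 -19.223586731640918 277.61733357112405 176.88278710679108
[([701.9, 203.2, 101.5], np.float64(2.6)), ([611.8, -57.6, 103.9], np.float64(2.5)), ([444.6, 0.7, 103.4], np.float64(4.4)), ([534.6, 260.8, 102.2], np.float64(3.3))]
[[320, 201, 8, 15, 74], [319, 212, 1, 1, 1], [320, 214, 1, 1, 1]] [[323.85135135 208.31081081]
 [319.         212.        ]
 [320.         214.        ]]
[[334, 242, 10, 11, 75]] [[337.74666667 247.33333333]]
```

```bash
cat >> h.py <<'E'
C=np.array([573.0,100.9]);Y=np.radians(-19.06)
R2=np.array([[np.cos(Y),-np.sin(Y)],[np.sin(Y),np.cos(Y)]])
def c2w(x,y):return C+R2@np.array([x,y])
def w2c(p):return R2.T@(np.array(p)[:2]-C)
def delta(target,theta=None):
    s=sense();q=s["tcp_rot"];from scipy.spatial.transform import Rotation as R
    M=R.from_quat([q[1],q[2],q[3],q[0]]).as_matrix()
    th=np.degrees(np.arctan2(M[1,0],M[0,0]))
    dl=M.T@(np.array(target)-np.array(s["tool_pos"]))/10
    print("pose",np.round(s["tool_pos"],1),"theta",th.round(2),"tz",M[:,2].round(3),"F",np.round(s["wrist_force"],1),"gap",round(s["finger_gap"],3),"t",s["clock"])
    print("delta cm",dl.round(2),"yaw",None if theta is None else round(th-theta,2))
E
python3 - <<'E'
from h import *
t=get_image("top");s=get_image("side")
k,r=tri(t,(337.7,247.0),s,(323.9,205.5));print("knob",k,r,w2c(k)-[0,-65])
D=c2w(0,-65);print("dial",D)
for z in(145,150,156):
  for d,p in((t,(337.7,247.3)),(s,(323.9,204))):
    q=onz(d,*p,z);v=w2c(q)-[0,-65];print(z,q.round(1),v.round(1),np.hypot(*v).round(1),np.arctan2(v[1],v[0]).round(3),"val",(0.524-np.arctan2(v[1],v[0])).round(3))
print("bow expected",c2w(0,45),[np.round(proj(d,[*c2w(0,45),168]),1) for d in(t,s)])
print("knob exp val1.571",[np.round(proj(d,[*c2w(32*np.cos(-1.047),-65+32*np.sin(-1.047)),z]),1) for d in(t,s) for z in(120,156)])
delta([*c2w(32*np.cos(-1.047),-65+32*np.sin(-1.047)),231],71)
E
```

```text
knob [557.19999907  10.82284791 141.89043866] 2.7943241444841935 [ 14.48162606 -25.29848207]
dial [551.77372217  39.463487  ]
145 [555.   10.8 145. ] [ 12.4 -26.1] 28.9 -1.127 val 1.651
145 [558.9   9.8 145. ] [ 16.4 -25.7] 30.5 -1.002 val 1.526
150 [554.5  11.  150. ] [ 11.9 -26. ] 28.6 -1.142 val 1.666
150 [557.8  14.9 150. ] [ 13.7 -21.3] 25.3 -0.998 val 1.522
156 [554.   11.2 156. ] [ 11.3 -25.9] 28.3 -1.159 val 1.683
156 [556.5  21.  156. ] [ 10.5 -15.9] 19.0 -0.988 val 1.512
bow expected [587.69511542 143.43297054] [array([265.7, 226. ]), array([292.1, 241.7])]
knob exp val1.571 [array([338.6, 247. ]), array([339.5, 245.3]), array([324.4, 212.3]), array([324.7, 199.5])]
pose [ 274.5 -561.4  231.2] theta 26.06 tz [-0.  0. -1.] F [-0.   0.   0.2] gap 0.999 t 0.4
delta cm [ 5.047e+01 -3.871e+01  3.000e-02] yaw -44.94
```

move_arm(motion=[[2,-1.5,0,0],[3.6,-2.75,0,0],[3.6,-2.75,0,0],[3.6,-2.75,0,0],[3.6,-2.75,0,0],[3.6,-2.75,0,0],[3.6,-2.75,0,0],[3.6,-2.75,0,0],[3.6,-2.75,0,0],[3.6,-2.75,0,0],[3.6,-2.75,0,0],[3.6,-2.75,0,0]], claw=1)

```text
clock: 1.6
tool_pos: [509.4, -91.8, 231.6]
tcp_rot: [0.0, 0.974, 0.225, 0.0]
wrist_force: [0.5, -0.5, 0.3]
finger_gap: 0.996
```

move_arm(motion=[[3.6,-2.75,0,0],[2,-1.5,0,0],[0,0,0,-8],[0,0,0,-8],[0,0,0,-8],[0,0,0,-8],[0,0,0,-8],[0,0,0,-5],[0,0,0,0]])

```text
clock: 2.5
tool_pos: [540.4, -30.8, 231.3]
tcp_rot: [0.0, 0.813, 0.582, 0.0]
wrist_force: [0.1, -0.0, -0.6]
finger_gap: 1.0
```

```bash
python3 - <<'E'
from h import *
delta([*c2w(32*np.cos(-1.047),-65+32*np.sin(-1.047)),123],71)
print(c2w(32*np.cos(-1.047),-65+32*np.sin(-1.047)),sense()["joint_positions"])
E
```

```text
pose [540.4 -30.8 231.3] theta 71.13 tz [ 0. -0. -1.] F [ 0.1 -0.  -0.6] gap 1.0 t 2.5
delta cm [ 4.24  0.39 10.83] yaw 0.13
[557.85291867   8.04624062] [ 0.50427378  0.19777421 -0.59999821  1.65797927  0.11482026  1.32121063
 -0.44444725]
```

move_arm(motion=[[2.1,0.2,0,0],[2.2,0.2,0,0],[0,0,2,0],[0,0,2.5,0],[0,0,2.5,0],[0,0,2.2,0],[0,0,1.5,0],[0,0,0,0]])

```text
clock: 3.3
tool_pos: [557.1, 8.5, 122.5]
tcp_rot: [-0.001, 0.814, 0.58, -0.001]
wrist_force: [0.3, -1.0, -0.5]
finger_gap: 0.996
```

```bash
python3 - <<'E'
from h import *
delta([*c2w(32*np.cos(-1.047),-65+32*np.sin(-1.047)),123],71)
for n in("top","side"):
    d=get_image(n)["image"]
    c=d[150:330,230:450] if n=="top" else d[120:330,220:440]
    cv2.imwrite(f"pics/{n}2.png",cv2.resize(c,None,fx=2.7,fy=2.7))
E
```

```text
pose [557.1   8.5 122.5] theta 70.96 tz [-0.003  0.    -1.   ] F [ 0.3 -1.  -0.5] gap 0.996 t 3.3
delta cm [-0.02  0.09 -0.05] yaw -0.04
```

View pics/side2.png

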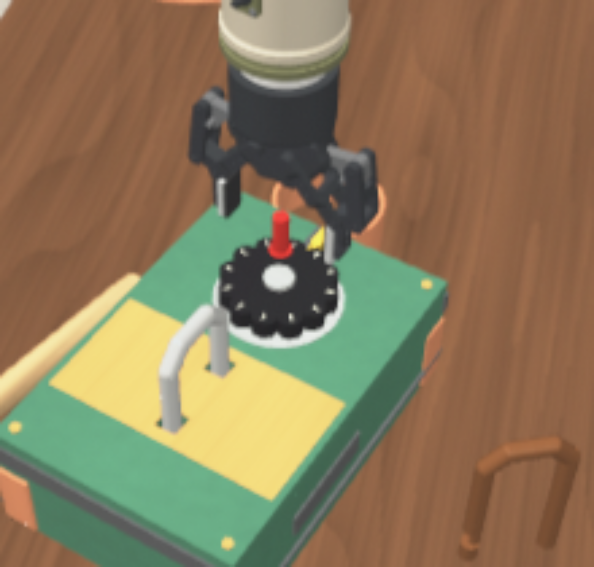

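The side view shows the red knob at crop (281,232), midway between the open fingers at (228,195) and (335,235). I'll close on it.

move_arm(motion=[[0,0,-0.1,0],[0,0,0,0],[0,0,0,0],[0,0,0,0],[0,0,0,0],[0,0,0,0],[0,0,0,0],[0,0,0,0]], claw=-1, squeeze=50)

```text
clock: 4.2
tool_pos: [558.1, 8.7, 125.5]
tcp_rot: [0.0, 0.814, 0.581, -0.0]
wrist_force: [-3.5, 0.4, 6.2]
finger_gap: 0.137
```

```bash
python3 - <<'E'
from h import *
delta([*c2w(32*np.cos(-1.047),-65+32*np.sin(-1.047)),123],71)
p=sense()["tool_pos"];v=w2c(p)-[0,-65];print(v,np.hypot(*v),.524-np.arctan2(v[1],v[0]))
E
```

```text
pose [558.1   8.7 125.5] theta 71.06 tz [-0. -0. -1.] F [-3.5  0.4  6.2] gap 0.137 t 4.2
delta cm [-0.07 -0.01  0.25] yaw 0.06
[ 16.0814112  -27.02838074] 31.450678077505863 1.5580743967455641
```

```bash
python3 - <<'E'
import numpy as np
a=np.radians(np.arange(-60,-460,-10));x=3.2*np.sin(a);y=3.2*np.cos(a)
for i in range(36):print(-70-10*i,np.diff(x)[i].round(2),np.diff(y)[i].round(2))
E
```

```text
-70 -0.24 -0.51
-80 -0.14 -0.54
-90 -0.05 -0.56
-100 0.05 -0.56
-110 0.14 -0.54
-120 0.24 -0.51
-130 0.32 -0.46
-140 0.39 -0.39
-150 0.46 -0.32
-160 0.51 -0.24
-170 0.54 -0.14
-180 0.56 -0.05
-190 0.56 0.05
-200 0.54 0.14
-210 0.51 0.24
-220 0.46 0.32
-230 0.39 0.39
-240 0.32 0.46
-250 0.24 0.51
-260 0.14 0.54
-270 0.05 0.56
-280 -0.05 0.56
-290 -0.14 0.54
-300 -0.24 0.51
-310 -0.32 0.46
-320 -0.39 0.39
-330 -0.46 0.32
-340 -0.51 0.24
-350 -0.54 0.14
-360 -0.56 0.05
-370 -0.56 -0.05
-380 -0.54 -0.14
-390 -0.51 -0.24
-400 -0.46 -0.32
-410 -0.39 -0.39
-420 -0.32 -0.46
```

move_arm(motion=[[-0.12,-0.27,-0.2,0],[-0.12,-0.27,0,0],[-0.14,-0.54,0,0],[-0.05,-0.56,0,0],[0,0,0,0],[0,0,0,0]])

```text
clock: 4.8
tool_pos: [540.6, 10.1, 126.0]
tcp_rot: [-0.0, 0.814, 0.581, -0.0]
wrist_force: [5.9, 1.4, -18.4]
finger_gap: 0.133
```

```bash
cat > st.py <<'E'
from h import *
s=sense();p=s["tool_pos"];v=w2c(p)-[0,-65];f=R2.T@np.array(s["wrist_force"])[:2]
print("t",s["clock"],"rel",v.round(2),"r",np.hypot(*v).round(2),"phi",np.degrees(np.arctan2(v[1],v[0])).round(1),"z",round(p[2],1),"Fchest",f.round(1),round(s["wrist_force"][2],1),"gap",round(s["finger_gap"],3))
E
python3 st.py
```

```text
t 4.8 rel [ -0.99 -31.39] r 31.4 phi -91.8 z 126.0 Fchest [5.1 3.3] -18.4 gap 0.133
```

move_arm(motion=[[0.05,-0.56,0.15,0],[0.14,-0.54,0,0],[0.24,-0.51,0,0],[0.32,-0.46,0,0],[0.39,-0.39,0,0],[0.46,-0.32,0,0],[0.51,-0.24,0,0],[0.54,-0.14,0,0],[0.56,-0.05,0,0],[0,0,0,0]])

```text
clock: 5.8
tool_pos: [521.5, 50.6, 125.8]
tcp_rot: [0.001, 0.814, 0.581, -0.0]
wrist_force: [4.0, -1.7, -7.5]
finger_gap: 0.137
```

```bash
python3 st.py
```

```text
t 5.8 rel [-32.25   0.63] r 32.26 phi 178.9 z 125.8 Fchest [ 4.3 -0.3] -7.5 gap 0.137
```

Low forces and the right radius. I'll continue round.

move_arm(motion=[[0.56,0.05,0.05,0],[0.54,0.14,0,0],[0.51,0.24,0,0],[0.46,0.32,0,0],[0.39,0.39,0,0],[0.32,0.46,0,0],[0.24,0.51,0,0],[0.14,0.54,0,0],[0.05,0.56,0,0],[0,0,0,0]])

```text
clock: 6.8
tool_pos: [562.4, 70.5, 125.6]
tcp_rot: [-0.0, 0.814, 0.581, -0.0]
wrist_force: [-2.3, -5.3, 5.4]
finger_gap: 0.132
```

```bash
python3 st.py
```

```text
t 6.8 rel [-0.07 32.81] r 32.81 phi 90.1 z 125.6 Fchest [-0.4 -5.7] 5.4 gap 0.132
```

move_arm(motion=[[-0.05,0.56,0,0],[-0.14,0.54,0,0],[-0.24,0.51,0,0],[-0.32,0.46,0,0],[-0.39,0.39,0,0],[-0.46,0.32,0,0],[-0.51,0.24,0,0],[-0.54,0.14,0,0],[-0.56,0.05,0,0],[0,0,0,0]])

```text
clock: 7.8
tool_pos: [582.2, 29.7, 125.6]
tcp_rot: [-0.0, 0.814, 0.581, 0.0]
wrist_force: [-2.3, -0.4, 3.7]
finger_gap: 0.128
```

```bash
python3 st.py
```

```text
t 7.8 rel [31.91  0.72] r 31.92 phi 1.3 z 125.6 Fchest [-2.1 -1.1] 3.7 gap 0.128
```

move_arm(motion=[[-0.56,-0.05,0,0],[-0.54,-0.14,0,0],[-0.51,-0.24,0,0],[-0.46,-0.32,0,0],[-0.39,-0.39,0,0],[-0.32,-0.46,0,0],[0,0,0,0],[0,0,0,0]])

```text
clock: 8.6
tool_pos: [557.9, 8.6, 125.6]
tcp_rot: [0.0, 0.814, 0.581, -0.0]
wrist_force: [0.8, 1.8, 4.3]
finger_gap: 0.135
```

```bash
python3 st.py
```

```text
t 8.6 rel [ 15.85 -27.19] r 31.47 phi -59.8 z 125.6 Fchest [0.1 2. ] 4.3 gap 0.135
```

move_arm(motion=[[-0.12,-0.27,0,0],[-0.11,-0.26,0,0],[-0.09,-0.27,0,0],[-0.05,-0.27,0,0],[-0.04,-0.27,0,0],[-0.01,-0.26,0,0],[0,0,0,0],[0,0,0,0],[0,0,0,0]])

```text
clock: 9.5
tool_pos: [541.3, 9.8, 125.5]
tcp_rot: [0.0, 0.814, 0.581, -0.0]
wrist_force: [0.5, -0.4, 6.8]
finger_gap: 0.134
```

```bash
python3 st.py
```

```text
t 9.5 rel [ -0.18 -31.43] r 31.43 phi -90.3 z 125.5 Fchest [ 0.6 -0.2] 6.8 gap 0.134
```

move_arm(motion=[[0,0,0,0],[0,0,0,0],[0,0,0,0],[0,0,0,0],[0,0,0,0],[0,0,-2,0],[0,0,-3,0],[0,0,-4,0],[0,0,-3,0],[0,0,0,0]], claw=1)

```text
clock: 10.5
tool_pos: [543.3, 10.3, 249.7]
tcp_rot: [0.002, 0.814, 0.581, 0.003]
wrist_force: [0.6, -0.3, -0.6]
finger_gap: 1.002
```

```bash
python3 - <<'E'
from h import *
delta([*c2w(0,45),149],71)
s=get_image("side");g=s["image"].astype(int);m=((g[:,:,2]>130)&(g[:,:,1]<60)&(g[:,:,0]<70)).astype(np.uint8)
n,l,st,c=cv2.connectedComponentsWithStats(m);print(st[1:].tolist(),c[1:])
for v in (8.378,8.378-.26,8.378+.26):
    a=.524-v;print(v,[np.round(proj(s,[*c2w(32*np.cos(a),-65+32*np.sin(a)),z]),1) for z in(120,156)])
cv2.imwrite("pics/side3.png",cv2.resize(s["image"][120:330,220:440],None,fx=2.7,fy=2.7,interpolation=cv2.INTER_CUBIC))
# bow check
E
```

```text
pose [543.3  10.3 249.7] theta 71.06 tz [ 0.007 -0.    -1.   ] F [ 0.6 -0.3 -0.6] gap 1.002 t 10.5
delta cm [14.01 -0.19 10.09] yaw 0.06
[[327, 203, 8, 13, 64], [327, 215, 2, 2, 2], [334, 215, 2, 2, 2], [330, 217, 3, 1, 3]] [[331.390625 209.375   ]
 [327.5      215.5     ]
 [334.5      215.5     ]
 [331.       217.      ]]
8.378 [array([332.1, 214. ]), array([332.6, 201.3])]
8.118 [array([328.4, 212.8]), array([328.8, 200.1])]
8.638 [array([335.3, 215.9]), array([335.9, 203.1])]
```

View pics/side3.png

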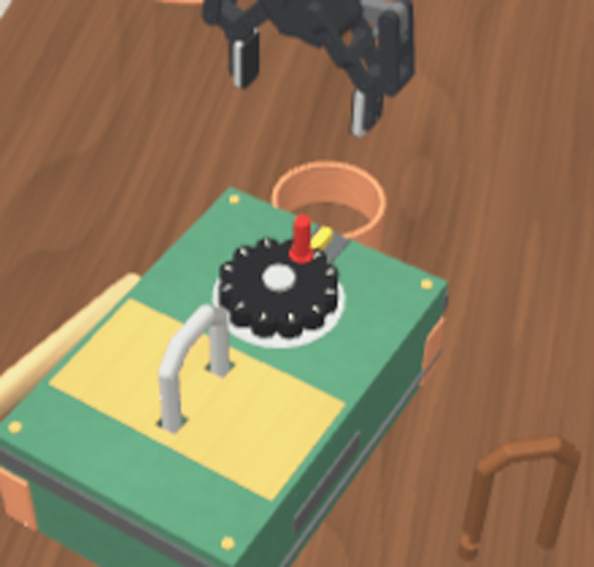

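The knob now sits at the pointer: full-image (331.4, 209) against a predicted (332.3, 208). Next I'll go to the shackle.

move_arm(motion=[[2,-0.05,0,0],[4,-0.05,0,0],[4,-0.05,0,0],[4,-0.05,0,0],[0,0,0,0],[0,0,2,0],[0,0,3,0],[0,0,3,0],[0,0,1,0],[0,0,1,0],[0,0,0,0]])

```text
clock: 11.65
tool_pos: [584.6, 142.8, 144.6]
tcp_rot: [-0.0, 0.814, 0.581, -0.001]
wrist_force: [-0.3, 0.4, 0.3]
finger_gap: 0.999
```

```bash
python3 - <<'E'
from h import *
delta([*c2w(0,45.7),149],70.94)
s=get_image("top")
cv2.imwrite("pics/top4.png",cv2.resize(s["image"][150:330,180:400],None,fx=2.7,fy=2.7,interpolation=cv2.INTER_CUBIC))
s=get_image("side")
cv2.imwrite("pics/side4.png",cv2.resize(s["image"][120:330,180:400],None,fx=2.7,fy=2.7,interpolation=cv2.INTER_CUBIC))
E
```

```text
pose [584.6 142.8 144.6] theta 71.05 tz [-0.001 -0.    -1.   ] F [-0.3  0.4  0.3] gap 0.999 t 11.65
delta cm [ 0.23  0.27 -0.44] yaw 0.11
```

View pics/side4.png

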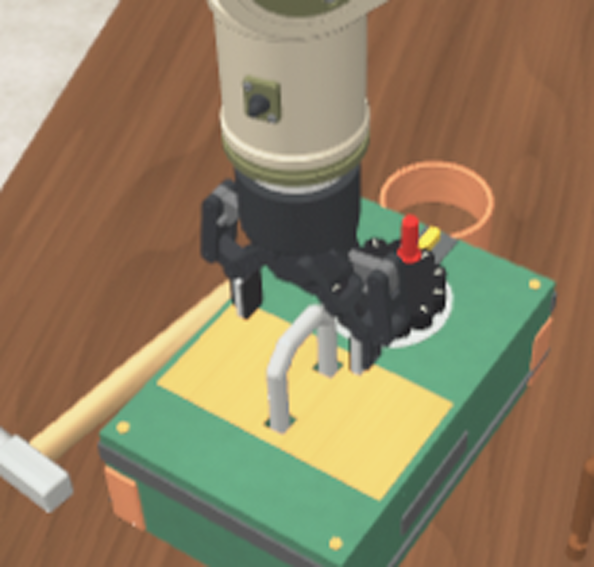

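The bow, at crop (300,345), is between the fingers. I'll centre on it and close.

move_arm(motion=[[0.23,0.27,-0.3,0],[0,0,0,0],[0,0,0,0],[0,0,0,0],[0,0,0,0],[0,0,0,0],[0,0,0,0],[0,0,0,0],[0,0,0,0],[0,0,0,0]], claw=-1, squeeze=70)

```text
clock: 12.75
tool_pos: [588.4, 144.3, 148.5]
tcp_rot: [0.0, 0.814, 0.581, 0.0]
wrist_force: [-2.1, -0.7, 4.5]
finger_gap: 0.137
```

```bash
python3 st.py
```

```text
t 12.75 rel [  0.35 111.04] r 111.04 phi 89.8 z 148.5 Fchest [-1.7 -1.4] 4.5 gap 0.137
```

move_arm(motion=[[0,0,-0.2,0],[0,0,-0.2,0],[0,0,-0.2,0],[0,0,-0.2,0],[0,0,0,0],[0,0,0,0]])

```text
clock: 13.35
tool_pos: [588.2, 144.3, 156.2]
tcp_rot: [0.0, 0.814, 0.581, -0.0]
wrist_force: [0.3, 0.1, -4.7]
finger_gap: 0.137
```

```bash
python3 st.py
```

```text
t 13.35 rel [  0.24 110.97] r 110.97 phi 89.9 z 156.2 Fchest [0.3 0.2] -4.7 gap 0.137
```

It rose 8 mm at about its own weight, so it's unlocked. I'll lift it out.

move_arm(motion=[[0,0,-0.6,0],[0,0,-1,0],[0,0,-1.2,0],[0,0,-1.2,0],[0,0,-1.2,0],[0,0,-1.2,0],[0,0,-1.2,0],[0,0,-1.2,0],[0,0,-1.2,0],[0,0,-1,0],[0,0,-0.5,0],[0,0,0,0]])

```text
clock: 14.55
tool_pos: [588.5, 144.5, 272.0]
tcp_rot: [0.0, 0.814, 0.581, 0.0]
wrist_force: [0.1, -0.2, -3.7]
finger_gap: 0.138
```

move_arm(motion=[[0,0,0,0],[0,0,0,0],[0,0,0,0],[0,0,0,0],[0,0,0,0],[0,0,0,0]])

```text
clock: 15.15
tool_pos: [588.3, 144.3, 271.2]
tcp_rot: [0.0, 0.814, 0.581, -0.0]
wrist_force: [-0.2, -0.1, -4.2]
finger_gap: 0.137
```

```bash
python3 st.py; python3 - <<'E'
from h import *
s=get_image("side");cv2.imwrite("pics/side5.png",s["image"]);t=get_image("top");cv2.imwrite("pics/top5.png",t["image"])
p=sense()["tool_pos"];z=p[2]+19-120
c=w2c(p);print("feet z above lid",z-100)
for dy in(-30,30):print("expected foot px",np.round(proj(s,[*c2w(c[0],c[1]+dy),z]),1))
E
```

```text
t 15.15 rel [  0.24 111.02] r 111.02 phi 89.9 z 271.2 Fchest [-0.2 -0.2] -4.2 gap 0.137
feet z above lid 70.31876286364314
expected foot px [300.9 231. ]
expected foot px [282.1 251.7]
```

View pics/side5.png

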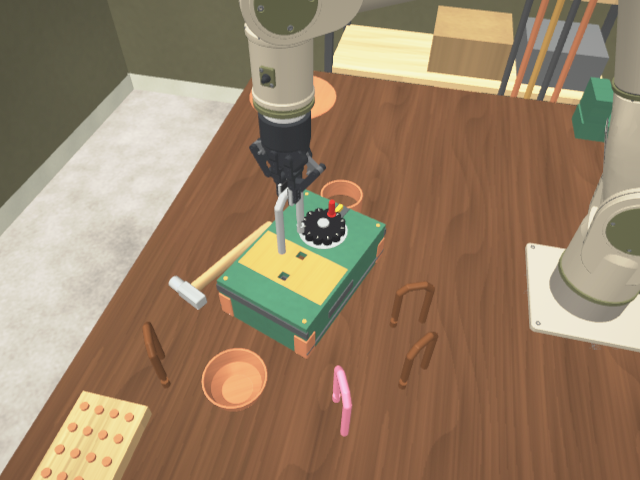

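View pics/top5.png

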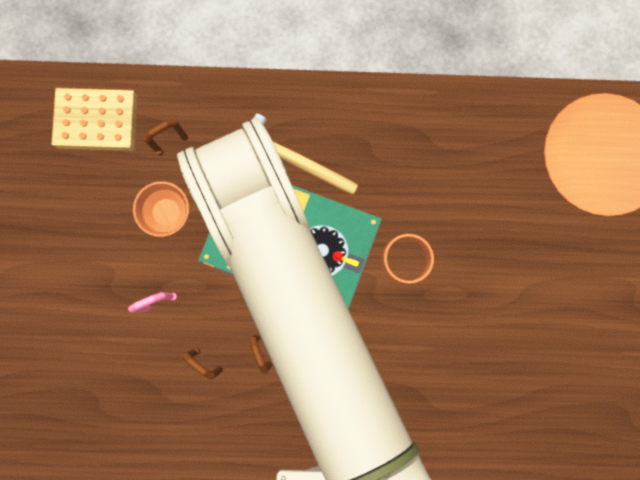

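The shackle is out and upright, with its feet near (281,252) and (300,232) as predicted, about 70 mm above the lid. The knob is at the pointer and the bowl, band and hammer haven't moved. I'll hand the job in.

```bash
python3 -c "
from cell import *
print(close_job())"
```

```text
the job is handed in; nothing more can be done
None
```

The strongbox is unlocked. The shackle is held upright and still, with both feet about 70 mm above the lid, against the 40 mm needed.

- **Dial:** it started at about 1.57. I turned the red knob clockwise past the pointer once, then a full turn further, and released it on the click at about 8.38. After release, the knob was within about 1 px of its predicted position at the pointer.
- **Shackle:** it came straight up at about its own weight (around 4 N), so it was free. In the last side picture its feet were within about 1 px of where I expected them.
- **Limits:** the job took about 15 s of the 61 s allowed. The highest force I read between moves was about 20 N, an upward pull on the knob that I eased straight away. Forces during a move were not recorded.
- **Left alone:** the bowl, band, hammer and look-alikes appeared unmoved in the last pictures, though the arm partly hid the hammer in the top view.
- **Disagreement:** the two cameras differed by about 3 mm on where the chest was. I used a compromise, and the dial's circle then showed it was within about 1 mm.

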